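# Push the two stray containers back into the stock row

## Robot

A 6-joint arm with a two-finger parallel gripper is mounted at the origin on the work surface. World frame = base frame: x ahead of the robot, y to its left, z up, the work surface at z = 0. Lengths are in m, angles in rad, forces in N, time in s.
With the tool pointing down it reaches from about 0.35 to 0.775 m from the base axis. Payload 7.3 kg.
Tool frame: the origin (TCP) lies midway between the tips of the shut fingers; the grasp point (between the pads) lies 19 mm behind it (robot.grip_depth is the z of the grasp point in the tool frame, in m); z points along the fingers, y is the line along which they close (so a half turn about z gives the same grasp; the last joint's range is limited). The gripper opens to 92 mm and grips with 3 to 60 N. Pads are 19 mm wide; open, the fingers measure 130 mm over their backs; the gripper's body (75 mm by 190 mm) begins 47 mm behind the grasp point.
Start: joints at [-1.296, 0.342, 1.524, -0, 1.275, -0.146], TCP at [0.214, -0.479, 0.227] pointing down, gripper open.
Joint ranges: [-2.53, 2.53], [-0.77, 2.02], [0.04, 2.7], [-1, 4.14], [0.28, 2.66], [-3.11, 3.11]. Speed limits (rad/s): [2.57, 2.57, 3.14, 3.14, 3.14, 3.14].

## Interface

Orientations are given as [roll, pitch, yaw] about the fixed x, y, z axes, in that order (R = Rz(yaw) Ry(pitch) Rx(roll)).
In Python, from cell import robot, viewer gives the robot as it stands.
- The arm moves only by the tool step_arm, never from a script. Its argument "increments" is a list of rows, each an object with "delta_pos": the shift along the tool's x, y, z in cm, a list of three; "dr": the turn, a rotation vector about the tool's x, y, z in degrees, a list of three; "fingers": the closure, from -1 (fully open) to 1 (shut), so that 0 is half open. In form: [{"delta_pos": [tx, ty, tz], "dr": [wx, wy, wz], "fingers": fingers}, ...]. A call has exactly 5 rows; each row is the pose to reach, as a shift and turn from the pose commanded when the call began, along the tool's axes at that moment; what a row does not reach only later rows make up. A row lasts 1/8 s, in which the tool goes at most 62.5 mm and 10.7 degrees, less where a joint would pass 70% of its speed; a pose out of reach is approached as far as the arm can. A call with a gripper value outside its range is refused whole. The fingers move at their own pace and stop on an object; "newtons" is the grip in N (left out, the last holds). Time passes only in rows, so rows that repeat a pose let the fingers close, or fill a call up. It gives the time, the measured TCP pose, the force, the opening and the grip force at its end, in the units of the state.
- robot.observe(): the state, without advancing time (a new reading comes with each control period).
- viewer.read_camera(name): name is "scene" or "top"; returns the picture (400x640x3 uint8, red, green, blue); there is no depth.
- viewer.camera_params(name): a dict with "K" (3x3 intrinsics, pixels), "T" (4x4, takes a point from camera to world coordinates). Camera axes: x right, y down, z forward; pixel columns grow to the right and rows downward; lengths in m; the calibration is good to about 2 mm. A picture is of the moment at which its call begins. camera_params takes no time and is no camera call.
- robot.hand_in(): hands the job in; it is judged then, once.
The state is a dict: "time": time; "qpos": joint angles; "qvel": joint speeds; "joint_efforts": joint torques, N m; "tool_pos": TCP position; "tool_rot": TCP orientation; "contact_force": force on the tool from outside, world axes, zero at the start; "torque": the same for the moment, N m; "opening": finger opening in m; "grip_force": force on a finger pad.
Only numpy, scipy, OpenCV 4.12 (cv2) and the standard library are available. Lean on these libraries where they do the work, as an engineer would, in place of code of your own. Each camera call takes 0.05 s, during which the arm holds its last target. There are 200 camera calls.

## Task

A squat jar and a tall bottle have been left standing out in front of the stock row on the dispensing board. Push each one back along the board with the fingertips, without gripping, lifting or tipping it, into the empty place between the two others of its own kind, until it stands right up against the backstop. Use gentle pushes and leave everything else standing where it is.

Things in the scene. Friction and masses are not known exactly. Their poses are not given: they have to be found in the camera images.
- board: Plywood board fixed on the table, 660 mm wide (y), 12 mm thick, with a backstop 22 mm thick along its far edge, rising 45 mm above the board. Origin on the table surface: the board's upper face is at z = 12 mm, the backstop's front face at x = 130 mm, the near edge at x = -152 mm. x points away from the robot, square to the backstop; y along it. Turned up to 0.1 rad.
- jar_ticket: Blank paper shelf ticket in a grey holder, 20 x 70 x 2 mm, flat on top of the backstop. It marks the middle of the jars' part of the row: the empty place for the stray jar. Origin: centre of its underside, 45 mm above the board's upper face and 11 mm behind the front face of the backstop; axes as the board's.
- bottle_ticket: The same kind of ticket in the middle of the bottles' part of the row: the empty place for the stray bottle. Origin and axes as for the jar ticket. The jars' and bottles' parts may be either way round, left or right.
- stray_jar: The squat white plastic jar (60 mm diameter, 46 mm tall, straight sides, wide screw lid, about 0.12 kg) that stands alone, 90 to 150 mm out in front of the row. To be pushed. Loose. Origin: centre of its underside; z up, its turn about z means nothing.
- stray_bottle: The tall white plastic tablet bottle (46 mm diameter for its lower 44 mm, then a shoulder and a narrower cap, 70 mm tall, about 0.10 kg) that stands alone out in front of the row. To be pushed; it topples if pushed high up, so push within about 20 mm of the board. Loose. Origin: centre of its underside; z up.
- row_jar_a: Jar like the stray one, standing in the row against the backstop on the right (-y) of the empty jar place, about 79 mm from its middle. Leave it. Loose. Origin: centre of its underside.
- row_jar_b: The same on the left (+y) of the empty jar place.
- row_bottle_a: Bottle like the stray one, standing in the row against the backstop on the right (-y) of the empty bottle place, about 65 mm from its middle. Leave it. Loose. Origin: centre of its underside.
- row_bottle_b: The same on the left (+y) of the empty bottle place.
- carton: Small cardboard medicine carton, 55 (x) x 40 (y) x 62 mm tall, standing against the backstop between the jars' and the bottles' parts of the row. Leave it. Loose. Origin: centre of its underside.
- dose_cup: Small clear plastic dose cup, 38 mm across the rim, 30 mm tall, on the middle of the board in front of the carton. Leave it. Loose. Origin: centre of its underside.
- amber_vial: Amber vial with a white cap, 36 mm across, 56 mm tall, standing at one end of the board. Leave it. Loose. Origin: centre of its underside.
- spatula: Counting spatula with a flat steel blade, 185 mm long, 20 mm wide, 9 mm high, lying roughly along the board's x at one end of the board. Leave it. Loose. Origin: underside, near the middle of its length; x towards the blade.
There are look-alikes about, which are no part of the job. What is shaped like the stray_bottle but purple or red is not meant.

How it is judged:
At the end, for the whole second after the job is handed in: The stray jar and the stray bottle stand upright and at rest on the board, each within 6 mm of touching the backstop and within 22 mm sideways of the middle of its own empty place (under its ticket, between its two likes); all other things are upright and within 15 mm of where they stood (x of stray_jar in the frame of board above 0.094 m and y of stray_jar in the frame of jar_ticket between -0.022 and 0.022 m and z of each of stray_jar, stray_bottle in the frame of board below 0.016 m and angle between each of stray_jar, stray_bottle's own z axis and vertical below 0.06 rad and linear speed of each of stray_jar, stray_bottle below 0.02 m/s and angular speed of each of stray_jar, stray_bottle below 0.3 rad/s and x of stray_bottle in the frame of board above 0.101 m and y of stray_bottle in the frame of bottle_ticket between -0.022 and 0.022 m and distance of each of row_jar_a, row_jar_b, row_bottle_a, row_bottle_b, carton, dose_cup, amber_vial, spatula from where it was at the start of the episode below 0.015 m and angle between each of row_jar_a, row_jar_b, row_bottle_a, row_bottle_b, carton, dose_cup, amber_vial, spatula's own z axis and vertical below 0.1 rad).
It fails at once if a stray container was lifted (10 mm) off the board (z of any of stray_jar, stray_bottle in the frame of board above 0.022 m).
It fails at once if a stray container was tipped (over 0.3 rad) (angle between any of stray_jar, stray_bottle's own z axis and vertical above 0.3 rad).
It fails at once if a stray container was gripped or shoved hard (over 35 N from the fingers) (contact force between the fingers and stray_jar above 35 N or contact force between the fingers and stray_bottle above 35 N).
It fails at once if another thing was knocked over, or moved more than 20 mm (distance of any of row_jar_a, row_jar_b, row_bottle_a, row_bottle_b, carton, dose_cup, amber_vial, spatula from where it was at the start of the episode above 0.02 m or angle between any of row_jar_a, row_jar_b, row_bottle_a, row_bottle_b, carton, dose_cup, amber_vial, spatula's own z axis and vertical above 0.3 rad).
It also fails if it takes over 72 s, if anything falls off the work surface, if the arm or the gripper's body presses on something with over 40 N, if the wrist force passes 120 N, or if a joint passes its speed limit or range.

## Working session

There is one attempt and no reset: what is moved stays moved. The work goes in short steps, Python scripts to look and compute and a tool call to move; the robot and the scene stay as the last step left them, time stands still between calls to the robot, and variables do not carry over. Pictures are saved under pics/ and viewed, at most 10 in all, crops included, and the job is handed in when it is done.

Besides the shell and the picture viewer there is one more tool, called after ">>>" as a command line: name --argument value ..., lists and objects as JSON in quotes. step_arm: Moves the arm, as the interface text tells. Its arguments: {"type":"object","properties":{"increments":{"type":"array"},"newtons":{"type":"number"}},"required":["increments"]}

```bash
mkdir -p pics; ls
python3 - <<'E'
from cell import robot, viewer
import cv2,numpy as np
np.set_printoptions(precision=4,suppress=True)
for n in("scene","top"):
    im=viewer.read_camera(n);cv2.imwrite(f"pics/{n}0.png",im[:,:,::-1])
    p=viewer.camera_params(n);print(p["K"],p["T"])
print(robot.observe())
E
```

```text
pics
[[520.1842   0.     328.3035]
 [  0.     520.1842 208.317 ]
 [  0.       0.       1.    ]] [[-0.1316  0.7738 -0.6196  1.1917]
 [ 0.9912  0.1133 -0.0689  0.0747]
 [ 0.0169 -0.6232 -0.7819  0.903 ]
 [ 0.      0.      0.      1.    ]]
[[428.2971   0.     316.4369]
 [  0.     428.2971 192.1993]
 [  0.       0.       1.    ]] [[-0.0226 -0.9961  0.0857  0.4529]
 [-0.9995  0.0207 -0.023   0.0167]
 [ 0.0212 -0.0862 -0.9961  1.0362]
 [ 0.      0.      0.      1.    ]]
{'time': 0.1, 'qpos': array([-1.296 ,  0.3427,  1.5249, -0.    ,  1.2754, -0.146 ]), 'qvel': array([ 0.001 , -0.0009, -0.0034,  0.0006,  0.0015,  0.0004]), 'joint_efforts': array([  0.0022, -43.2002, -24.4696,   0.072 ,   0.0526,  -0.    ]), 'tool_pos': array([ 0.2144, -0.4789,  0.2261]), 'tool_rot': array([-3.1403, -0.0002,  0.4209]), 'contact_force': array([0.0779, 0.1177, 0.2336]), 'torque': array([ 0.0001, -0.038 , -0.0132]), 'grip_force': 0.0, 'opening': 0.09205587237469577}
```

View pics/scene0.png

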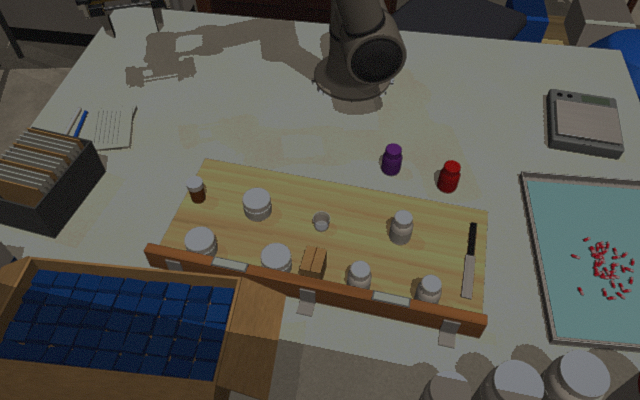

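View pics/top0.png

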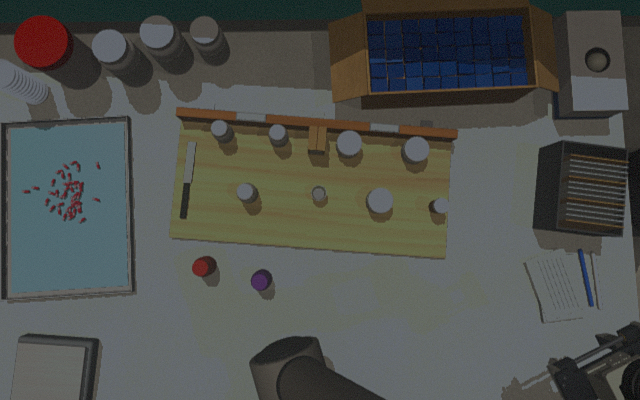

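The scene picture shows jars on the image left and bottles on the right. In the top picture, the stray bottle is near (247,192), the stray jar (380,201), the bottle ticket (250,117), and the jar ticket (385,127). The cup is at (319,193), and the row gaps line up with the tickets.

```bash
cat > h.py <<'E'
import cv2,numpy as np
from cell import robot,viewer
np.set_printoptions(precision=4,suppress=True)
def ray(n,uv,z):
    p=viewer.camera_params(n);T=p["T"]
    d=T[:3,:3]@np.linalg.inv(p["K"])@np.array([uv[0],uv[1],1.])
    return (T[:3,3]+d*(z-T[2,3])/d[2])[:2]
def blobs(im,vmin=105,smax=50,box=(170,90,470,260)):
    hsv=cv2.cvtColor(im,cv2.COLOR_RGB2HSV)
    m=cv2.inRange(hsv,(0,0,vmin),(180,smax,255));k=np.zeros_like(m);x0,y0,x1,y1=box
    k[y0:y1,x0:x1]=m[y0:y1,x0:x1]
    out=[]
    for c in cv2.findContours(k,cv2.RETR_EXTERNAL,cv2.CHAIN_APPROX_NONE)[0]:
        if cv2.contourArea(c)>40:
            out.append((cv2.minEnclosingCircle(c),cv2.contourArea(c),cv2.boundingRect(c)))
    return out
E
python3 - <<'E'
from h import *
im=cv2.cvtColor(cv2.imread("pics/top0.png"),cv2.COLOR_BGR2RGB)
for b in blobs(im): print(np.round(b[0][0],1),round(b[0][1],1),b[1],b[2],ray("top",b[0][0],.058),ray("top",b[0][0],.082))
hsv=cv2.cvtColor(im,cv2.COLOR_RGB2HSV)
for p in [(193,111),(425,131),(250,117),(385,127),(350,140),(247,189),(220,200),(500,170)]:print(p,hsv[p[1],p[0]])
cv2.imwrite("pics/crop.png",cv2.resize(cv2.imread("pics/top0.png")[95:265,165:465],None,fx=2.6,fy=2.6,interpolation=cv2.INTER_CUBIC)*1)
E
```

```text
[292.5 248.5] 122.9 2331.0 (170, 238, 246, 22) [0.4102 0.0512] [0.4113 0.0504]
[380.3 199.7] 12.1 415.5 (369, 188, 24, 24) [ 0.5168 -0.1522] [ 0.5152 -0.148 ]
[244. 191.] 7.3 149.0 (237, 184, 15, 15) [0.5432 0.1596] [0.541  0.1561]
[189.  158.5] 16.6 102.0 (185, 142, 11, 34) [0.6207 0.2847] [0.6166 0.2781]
[416.5 148.5] 12.1 400.0 (405, 137, 24, 24) [ 0.6342 -0.2408] [ 0.6298 -0.2345]
[349. 142.] 11.7 393.5 (338, 131, 23, 23) [ 0.6524 -0.0841] [ 0.6475 -0.0816]
[457.5 194. ] 66.0 2511.0 (434, 129, 36, 131) [ 0.5261 -0.3314] [ 0.5243 -0.3229]
[276.8 131.4] 7.2 141.0 (270, 125, 15, 14) [0.6804 0.0827] [0.6748 0.0811]
[218.3 127.4] 7.3 145.0 (211, 121, 15, 14) [0.6922 0.2176] [0.6864 0.2126]
[250.5 116. ] 13.5 84.5 (237, 113, 28, 7) [0.7177 0.1431] [0.7112 0.14  ]
[250.1 151. ] 100.7 3312.5 (170, 90, 165, 123) [0.6355 0.1448] [0.631  0.1416]
(193, 111) [ 15 154 104]
(425, 131) [ 15 161  98]
(250, 117) [108  12 107]
(385, 127) [ 85  14 106]
(350, 140) [108  23 109]
(247, 189) [105  23 110]
(220, 200) [ 34  84 106]
(500, 170) [ 95  14 106]
```

View pics/crop.png

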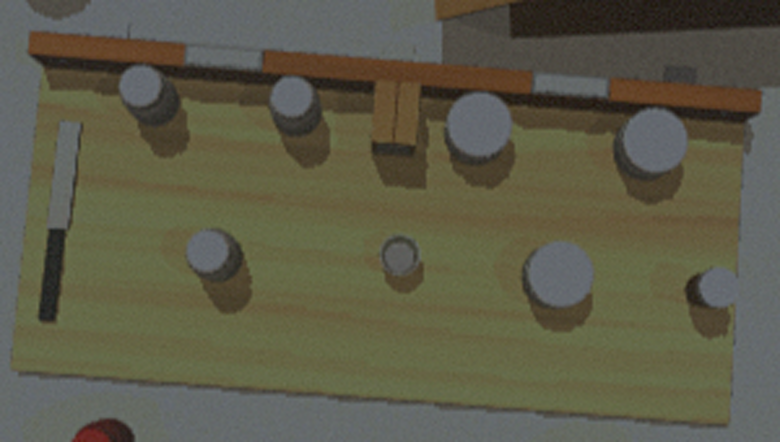

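>>> step_arm --increments '[{"delta_pos":[5,-3,0],"dr":[0,0,5],"fingers":0.4},{"delta_pos":[10,-6,0],"dr":[0,0,11],"fingers":0.4},{"delta_pos":[15,-9,0],"dr":[0,0,17],"fingers":0.4},{"delta_pos":[20,-12,0],"dr":[0,0,23],"fingers":0.4},{"delta_pos":[25,-15,0],"dr":[0,0,29.7],"fingers":0.4}]' --newtons 5

```text
time: 0.72
tool_pos: [0.3821, -0.2384, 0.2266]
tool_rot: [-3.142, 0.0, -0.102]
contact_force: [0.2, 0.2, 0.5]
opening: 0.0461
grip_force: 0.0
```

>>> step_arm --increments '[{"delta_pos":[2.8,-5,1],"dr":[0,0,0],"fingers":0.4},{"delta_pos":[5.6,-10.3,3],"dr":[0,0,0],"fingers":0.4},{"delta_pos":[5.6,-10.3,8],"dr":[0,0,0],"fingers":0.4},{"delta_pos":[5.6,-10.3,13],"dr":[0,0,0],"fingers":0.4},{"delta_pos":[5.6,-10.3,16],"dr":[0,0,0],"fingers":0.4}]'

```text
time: 1.35
tool_pos: [0.446, -0.1422, 0.0643]
tool_rot: [-3.14, 0.003, -0.097]
contact_force: [0.0, -0.9, 0.8]
opening: 0.0276
grip_force: 0.0
```

>>> step_arm --increments '[{"delta_pos":[0,0,1],"dr":[0,0,0],"fingers":0.4},{"delta_pos":[0,0,2.3],"dr":[0,0,0],"fingers":0.4},{"delta_pos":[0,0,3.5],"dr":[0,0,0],"fingers":0.4},{"delta_pos":[0,0,4.2],"dr":[0,0,0],"fingers":0.4},{"delta_pos":[0,0,4.2],"dr":[0,0,0],"fingers":0.4}]'

```text
time: 1.98
tool_pos: [0.447, -0.1431, 0.0245]
tool_rot: [-3.141, 0.0, -0.098]
contact_force: [0.4, 0.2, 1.2]
opening: 0.0278
grip_force: 0.0
```

Run:
```python
from h import *
im=viewer.read_camera("scene");cv2.imwrite("pics/s1.png",cv2.resize(im[140:340,130:500,::-1],None,fx=2.1,fy=2.1,interpolation=cv2.INTER_CUBIC))
print(robot.observe())
```

```text
{'time': 2.025, 'qpos': array([-0.4732,  0.5215,  1.9134, -0.0001,  0.7064,  1.1953]), 'qvel': array([ 0.0006, -0.0105, -0.0049,  0.0009,  0.0011,  0.0006]), 'joint_efforts': array([ -0.015 , -42.1515, -14.6495,   0.04  ,  -0.083 ,  -0.0002]), 'tool_pos': array([ 0.4473, -0.1432,  0.0248]), 'tool_rot': array([ 3.1414, -0.0002, -0.0976]), 'contact_force': array([ 0.1293,  0.1662, -0.4396]), 'torque': array([-0.018 ,  0.0209,  0.03  ]), 'grip_force': 0.0, 'opening': 0.02730084976547604}
```

View pics/s1.png

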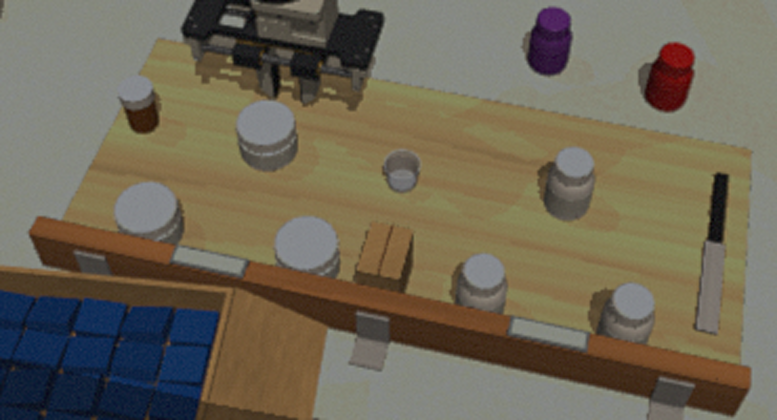

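The scene crop shows the fingers down behind the stray jar (fingers near (288,84), jar (267,130)), in line with the gap at the ticket (210,262). I'll start pushing.

>>> step_arm --increments '[{"delta_pos":[1.2,0,0],"dr":[0,0,0],"fingers":0.4},{"delta_pos":[2.4,0,0],"dr":[0,0,0],"fingers":0.4},{"delta_pos":[3.2,0,0],"dr":[0,0,0],"fingers":0.4},{"delta_pos":[3.8,0,0],"dr":[0,0,0],"fingers":0.4},{"delta_pos":[4.4,0,0],"dr":[0,0,0],"fingers":0.4}]'

```text
time: 2.65
tool_pos: [0.4911, -0.1474, 0.0246]
tool_rot: [-3.142, 0.001, -0.097]
contact_force: [-1.4, -0.9, -0.1]
opening: 0.0271
grip_force: 0.5
```

>>> step_arm --increments '[{"delta_pos":[0.7,0,0],"dr":[0,0,0],"fingers":0.4},{"delta_pos":[1.4,0,0],"dr":[0,0,0],"fingers":0.4},{"delta_pos":[2.1,0,0],"dr":[0,0,0],"fingers":0.4},{"delta_pos":[2.8,0,0],"dr":[0,0,0],"fingers":0.4},{"delta_pos":[3.5,0,0],"dr":[0,0,0],"fingers":0.4}]'

```text
time: 3.28
tool_pos: [0.5263, -0.1509, 0.0247]
tool_rot: [3.142, -0.0, -0.098]
contact_force: [-0.4, -0.8, 0.1]
opening: 0.0275
grip_force: 0.3
```

>>> step_arm --increments '[{"delta_pos":[0.7,0,0],"dr":[0,0,0],"fingers":0.4},{"delta_pos":[1.4,0,0],"dr":[0,0,0],"fingers":0.4},{"delta_pos":[2.1,0,0],"dr":[0,0,0],"fingers":0.4},{"delta_pos":[2.8,0,0],"dr":[0,0,0],"fingers":0.4},{"delta_pos":[3.5,0,0],"dr":[0,0,0],"fingers":0.4}]'

```text
time: 3.9
tool_pos: [0.5611, -0.1543, 0.0247]
tool_rot: [3.142, -0.0, -0.098]
contact_force: [-1.1, 0.2, 0.0]
opening: 0.0274
grip_force: 0.3
```

Run:
```python
from h import *
im=viewer.read_camera("scene");cv2.imwrite("pics/s2.png",cv2.resize(im[140:340,130:500,::-1],None,fx=2.1,fy=2.1,interpolation=cv2.INTER_CUBIC))
```

```text
(no output)
```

View pics/s2.png

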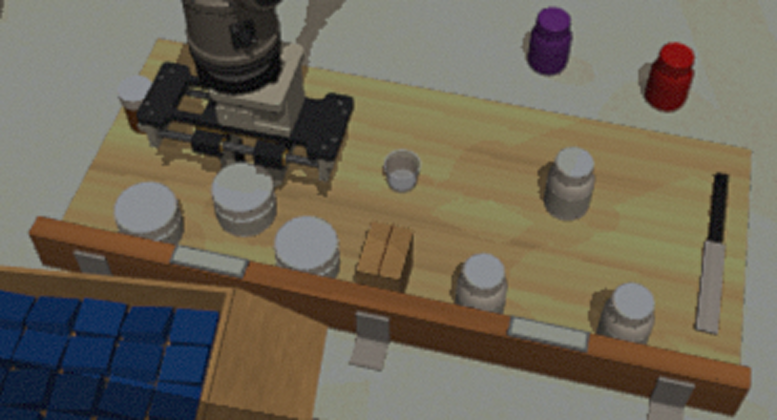

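The jar is now at (243,198) in the crop, upright and heading midway between the row jars at (149,210) and (307,243). About 46 mm remain.

>>> step_arm --increments '[{"delta_pos":[0.7,0,0],"dr":[0,0,0],"fingers":0.4},{"delta_pos":[1.4,0,0],"dr":[0,0,0],"fingers":0.4},{"delta_pos":[2.1,0,0],"dr":[0,0,0],"fingers":0.4},{"delta_pos":[2.8,0,0],"dr":[0,0,0],"fingers":0.4},{"delta_pos":[3.3,0,0],"dr":[0,0,0],"fingers":0.4}]'

```text
time: 4.58
tool_pos: [0.5939, -0.1575, 0.0247]
tool_rot: [3.142, -0.0, -0.097]
contact_force: [-1.0, -0.4, 0.6]
opening: 0.0276
grip_force: 0.7
```

>>> step_arm --increments '[{"delta_pos":[0.1,0,0],"dr":[0,0,0],"fingers":0.4},{"delta_pos":[0.2,0,0],"dr":[0,0,0],"fingers":0.4},{"delta_pos":[0.3,0,0],"dr":[0,0,0],"fingers":0.4},{"delta_pos":[0.4,0,0],"dr":[0,0,0],"fingers":0.4},{"delta_pos":[0.5,0,0],"dr":[0,0,0],"fingers":0.4}]'

```text
time: 5.2
tool_pos: [0.5985, -0.1579, 0.0247]
tool_rot: [3.142, -0.0, -0.098]
contact_force: [-0.6, 0.1, 0.8]
opening: 0.0274
grip_force: 0.6
```

>>> step_arm --increments '[{"delta_pos":[0.1,0,0],"dr":[0,0,0],"fingers":0.4},{"delta_pos":[0.2,0,0],"dr":[0,0,0],"fingers":0.4},{"delta_pos":[0.3,0,0],"dr":[0,0,0],"fingers":0.4},{"delta_pos":[0.3,0,0],"dr":[0,0,0],"fingers":0.4},{"delta_pos":[0.3,0,0],"dr":[0,0,0],"fingers":0.4}]'

```text
time: 5.82
tool_pos: [0.6016, -0.1583, 0.0247]
tool_rot: [3.141, -0.0, -0.098]
contact_force: [0.2, -0.7, 0.1]
opening: 0.0273
grip_force: 0.3
```

Not touching yet; I'll continue in 2 mm steps, one call at a time.

>>> step_arm --increments '[{"delta_pos":[0.1,0,0],"dr":[0,0,0],"fingers":0.4},{"delta_pos":[0.2,0,0],"dr":[0,0,0],"fingers":0.4},{"delta_pos":[0.3,0,0],"dr":[0,0,0],"fingers":0.4},{"delta_pos":[0.3,0,0],"dr":[0,0,0],"fingers":0.4},{"delta_pos":[0.3,0,0],"dr":[0,0,0],"fingers":0.4}]'

```text
time: 6.45
tool_pos: [0.6046, -0.1585, 0.0247]
tool_rot: [3.141, -0.0, -0.098]
contact_force: [-0.7, -0.9, 0.7]
opening: 0.0275
grip_force: 0.3
```

>>> step_arm --increments '[{"delta_pos":[0.1,0,0],"dr":[0,0,0],"fingers":0.4},{"delta_pos":[0.1,0,0],"dr":[0,0,0],"fingers":0.4},{"delta_pos":[0.2,0,0],"dr":[0,0,0],"fingers":0.4},{"delta_pos":[0.2,0,0],"dr":[0,0,0],"fingers":0.4},{"delta_pos":[0.2,0,0],"dr":[0,0,0],"fingers":0.4}]'

```text
time: 7.08
tool_pos: [0.6065, -0.1587, 0.0247]
tool_rot: [3.141, -0.0, -0.098]
contact_force: [-0.3, -1.0, 0.6]
opening: 0.0273
grip_force: 0.4
```

>>> step_arm --increments '[{"delta_pos":[0.1,0,0],"dr":[0,0,0],"fingers":0.4},{"delta_pos":[0.1,0,0],"dr":[0,0,0],"fingers":0.4},{"delta_pos":[0.2,0,0],"dr":[0,0,0],"fingers":0.4},{"delta_pos":[0.2,0,0],"dr":[0,0,0],"fingers":0.4},{"delta_pos":[0.2,0,0],"dr":[0,0,0],"fingers":0.4}]'

```text
time: 7.7
tool_pos: [0.6083, -0.1589, 0.0247]
tool_rot: [3.142, 0.0, -0.098]
contact_force: [-2.0, -0.1, 1.9]
opening: 0.0276
grip_force: 1.0
```

>>> step_arm --increments '[{"delta_pos":[0.05,0,0],"dr":[0,0,0],"fingers":0.4},{"delta_pos":[0.1,0,0],"dr":[0,0,0],"fingers":0.4},{"delta_pos":[0.1,0,0],"dr":[0,0,0],"fingers":0.4},{"delta_pos":[0.1,0,0],"dr":[0,0,0],"fingers":0.4},{"delta_pos":[0.1,0,0],"dr":[0,0,0],"fingers":0.4}]'

```text
time: 8.32
tool_pos: [0.6084, -0.1589, 0.0246]
tool_rot: [-3.141, 0.002, -0.098]
contact_force: [-5.1, 0.3, 4.0]
opening: 0.0274
grip_force: 2.7
```

The force rise shows the jar is seated against the backstop. I'll back off, rise, and go behind the bottle.

>>> step_arm --increments '[{"delta_pos":[-2,0,0],"dr":[0,0,0],"fingers":0.4},{"delta_pos":[-5,0,0],"dr":[0,0,0],"fingers":0.4},{"delta_pos":[-8,0,0],"dr":[0,0,0],"fingers":0.4},{"delta_pos":[-10,0,-4],"dr":[0,0,0],"fingers":0.4},{"delta_pos":[-13,0,-8],"dr":[0,0,0],"fingers":0.4}]'

```text
time: 8.95
tool_pos: [0.4803, -0.1466, 0.1056]
tool_rot: [3.141, -0.002, -0.098]
contact_force: [0.7, 0.2, 1.4]
opening: 0.0273
grip_force: 0.0
```

>>> step_arm --increments '[{"delta_pos":[-1,-4,-2],"dr":[0,0,0],"fingers":0.4},{"delta_pos":[-2,-9,-2],"dr":[0,0,0],"fingers":0.4},{"delta_pos":[-3.15,-14,-2],"dr":[0,0,0],"fingers":0.4},{"delta_pos":[-3.15,-19,-2],"dr":[0,0,0],"fingers":0.4},{"delta_pos":[-3.15,-24,-2],"dr":[0,0,0],"fingers":0.4}]'

```text
time: 9.57
tool_pos: [0.4729, 0.0973, 0.1253]
tool_rot: [-3.141, -0.003, -0.098]
contact_force: [0.6, 0.6, -0.3]
opening: 0.0271
grip_force: 0.0
```

>>> step_arm --increments '[{"delta_pos":[0,-4,0],"dr":[0,0,0],"fingers":0.4},{"delta_pos":[0,-6.9,0],"dr":[0,0,0],"fingers":0.4},{"delta_pos":[0,-6.9,3],"dr":[0,0,0],"fingers":0.4},{"delta_pos":[0,-6.9,5],"dr":[0,0,0],"fingers":0.4},{"delta_pos":[0,-6.9,6],"dr":[0,0,0],"fingers":0.4}]'

```text
time: 10.2
tool_pos: [0.4789, 0.1645, 0.0639]
tool_rot: [-3.142, 0.0, -0.097]
contact_force: [0.8, -0.4, -0.1]
opening: 0.0276
grip_force: 0.0
```

Run:
```python
from h import *
print(robot.observe()["tool_pos"],robot.observe()["tool_rot"])
im=viewer.read_camera("scene");cv2.imwrite("pics/s3.png",cv2.resize(im[140:340,130:500,::-1],None,fx=2.1,fy=2.1,interpolation=cv2.INTER_CUBIC))
im=viewer.read_camera("top")
for b in blobs(im): print(np.round(b[0][0],1),round(b[0][1],1),b[1],ray("top",b[0][0],.058),ray("top",b[0][0],.082))
```

```text
[0.4789 0.1645 0.0639] [-3.1415  0.     -0.0974]
[363.5 255. ] 65.6 605.0 [ 0.3918 -0.1095] [ 0.3933 -0.1064]
[279.  253.5] 6.8 85.5 [0.3997 0.0819] [0.401  0.0803]
[199. 251.] 19.7 392.0 [0.4096 0.2617] [0.4107 0.2557]
[188.  161.7] 20.9 268.5 [0.6134 0.2871] [0.6094 0.2804]
[417. 148.] 12.4 418.0 [ 0.6353 -0.2421] [ 0.6309 -0.2357]
[382.5 144.5] 12.3 416.0 [ 0.6451 -0.1619] [ 0.6403 -0.1575]
[349.  142.3] 12.3 422.0 [ 0.6516 -0.0842] [ 0.6467 -0.0817]
[457. 194.] 66.1 2653.5 [ 0.5261 -0.3303] [ 0.5243 -0.3218]
[276.5 131.1] 7.8 154.0 [0.6811 0.0834] [0.6755 0.0817]
[384. 128.] 13.3 125.5 [ 0.684  -0.1668] [ 0.6783 -0.1623]
[218.4 127.7] 7.6 151.5 [0.6915 0.2173] [0.6856 0.2124]
[250.2 140. ] 94.5 3914.5 [0.6612 0.1444] [0.6561 0.1412]
```

View pics/s3.png

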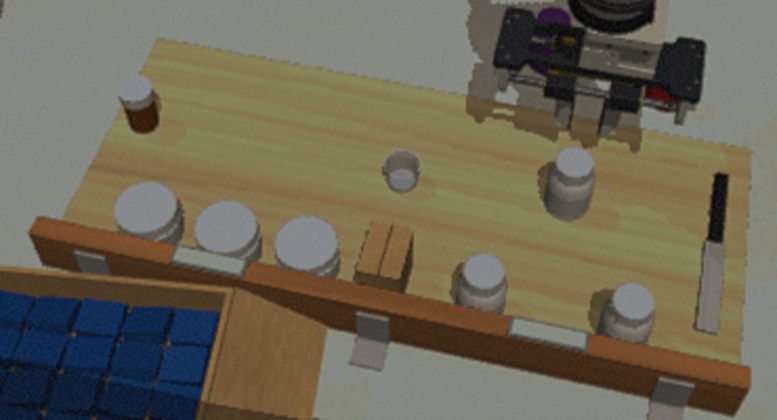

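The crop shows the jar seated in the middle of its place at (227,230), with the row undisturbed. The gripper is behind the bottle at (570,185) and lined up. I'll descend and push.

>>> step_arm --increments '[{"delta_pos":[0,0,1],"dr":[0,0,0],"fingers":0.4},{"delta_pos":[0,0,2.3],"dr":[0,0,0],"fingers":0.4},{"delta_pos":[0,0,3.5],"dr":[0,0,0],"fingers":0.4},{"delta_pos":[0,0,4.0],"dr":[0,0,0],"fingers":0.4},{"delta_pos":[0,0,4.0],"dr":[0,0,0],"fingers":0.4}]'

```text
time: 10.92
tool_pos: [0.4785, 0.1642, 0.0242]
tool_rot: [3.141, 0.001, -0.098]
contact_force: [-0.3, -0.8, 0.1]
opening: 0.0278
grip_force: 0.0
```

>>> step_arm --increments '[{"delta_pos":[1.2,0,0],"dr":[0,0,0],"fingers":0.4},{"delta_pos":[2.2,0,0],"dr":[0,0,0],"fingers":0.4},{"delta_pos":[2.8,0,0],"dr":[0,0,0],"fingers":0.4},{"delta_pos":[3.2,0,0],"dr":[0,0,0],"fingers":0.4},{"delta_pos":[3.5,0,0],"dr":[0,0,0],"fingers":0.4}]'

```text
time: 11.55
tool_pos: [0.5135, 0.1608, 0.0246]
tool_rot: [3.141, 0.001, -0.098]
contact_force: [-0.9, -0.5, -0.1]
opening: 0.0276
grip_force: 0.5
```

>>> step_arm --increments '[{"delta_pos":[0.3,0,0],"dr":[0,0,0],"fingers":0.4},{"delta_pos":[0.8,0,0],"dr":[0,0,0],"fingers":0.4},{"delta_pos":[1.3,0,0],"dr":[0,0,0],"fingers":0.4},{"delta_pos":[1.8,0,0],"dr":[0,0,0],"fingers":0.4},{"delta_pos":[2.3,0,0],"dr":[0,0,0],"fingers":0.4}]'

```text
time: 12.18
tool_pos: [0.5368, 0.1586, 0.0247]
tool_rot: [3.142, -0.0, -0.098]
contact_force: [-0.6, 0.8, -0.1]
opening: 0.0272
grip_force: 0.3
```

>>> step_arm --increments '[{"delta_pos":[0.5,0,0],"dr":[0,0,0],"fingers":0.4},{"delta_pos":[1.0,0,0],"dr":[0,0,0],"fingers":0.4},{"delta_pos":[1.5,0,0],"dr":[0,0,0],"fingers":0.4},{"delta_pos":[2.0,0,0],"dr":[0,0,0],"fingers":0.4},{"delta_pos":[2.5,0,0],"dr":[0,0,0],"fingers":0.4}]'

```text
time: 12.8
tool_pos: [0.5617, 0.1561, 0.0247]
tool_rot: [3.141, -0.0, -0.098]
contact_force: [-0.9, 0.4, 0.8]
opening: 0.0276
grip_force: 0.2
```

>>> step_arm --increments '[{"delta_pos":[0.5,0,0],"dr":[0,0,0],"fingers":0.4},{"delta_pos":[1.0,0,0],"dr":[0,0,0],"fingers":0.4},{"delta_pos":[1.5,0,0],"dr":[0,0,0],"fingers":0.4},{"delta_pos":[2.0,0,0],"dr":[0,0,0],"fingers":0.4},{"delta_pos":[2.5,0,0],"dr":[0,0,0],"fingers":0.4}]'

```text
time: 13.42
tool_pos: [0.5866, 0.1537, 0.0247]
tool_rot: [3.142, 0.0, -0.098]
contact_force: [-0.7, -0.3, -0.8]
opening: 0.0279
grip_force: 0.2
```

Run:
```python
from h import *
im=viewer.read_camera("scene");cv2.imwrite("pics/s4.png",cv2.resize(im[140:340,130:500,::-1],None,fx=2.1,fy=2.1,interpolation=cv2.INTER_CUBIC))
```

```text
(no output)
```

View pics/s4.png

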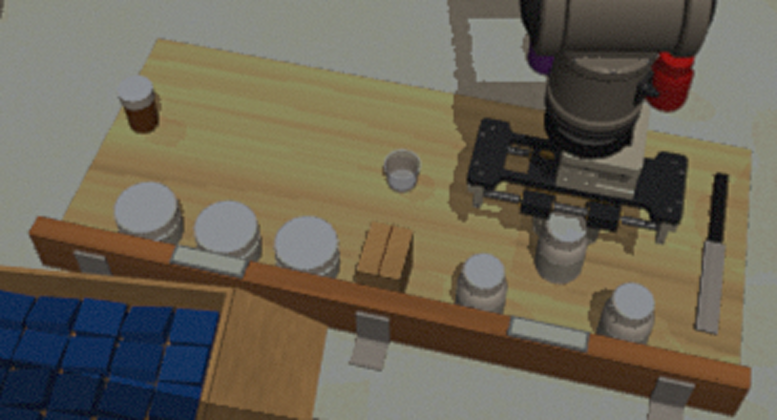

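The bottle is upright at (561,245), centred on the ticket at (548,333). I'll keep going.

>>> step_arm --increments '[{"delta_pos":[0.5,0,0],"dr":[0,0,0],"fingers":0.4},{"delta_pos":[1.0,0,0],"dr":[0,0,0],"fingers":0.4},{"delta_pos":[1.5,0,0],"dr":[0,0,0],"fingers":0.4},{"delta_pos":[2.0,0,0],"dr":[0,0,0],"fingers":0.4},{"delta_pos":[2.5,0,0],"dr":[0,0,0],"fingers":0.4}]'

```text
time: 14.1
tool_pos: [0.6115, 0.1513, 0.0247]
tool_rot: [3.142, -0.0, -0.098]
contact_force: [-1.2, 0.6, -0.3]
opening: 0.0278
grip_force: 0.4
```

>>> step_arm --increments '[{"delta_pos":[0.5,0,0],"dr":[0,0,0],"fingers":0.4},{"delta_pos":[1.0,0,0],"dr":[0,0,0],"fingers":0.4},{"delta_pos":[1.5,0,0],"dr":[0,0,0],"fingers":0.4},{"delta_pos":[2.0,0,0],"dr":[0,0,0],"fingers":0.4},{"delta_pos":[2.5,0,0],"dr":[0,0,0],"fingers":0.4}]'

```text
time: 14.72
tool_pos: [0.6363, 0.1488, 0.0247]
tool_rot: [3.141, 0.0, -0.098]
contact_force: [-0.4, 0.0, 0.2]
opening: 0.0277
grip_force: 0.4
```

>>> step_arm --increments '[{"delta_pos":[0.1,0,0],"dr":[0,0,0],"fingers":0.4},{"delta_pos":[0.3,0,0],"dr":[0,0,0],"fingers":0.4},{"delta_pos":[0.5,0,0],"dr":[0,0,0],"fingers":0.4},{"delta_pos":[0.7,0,0],"dr":[0,0,0],"fingers":0.4},{"delta_pos":[0.8,0,0],"dr":[0,0,0],"fingers":0.4}]'

```text
time: 15.35
tool_pos: [0.6441, 0.148, 0.0247]
tool_rot: [3.141, -0.0, -0.098]
contact_force: [-0.1, 0.1, -0.5]
opening: 0.0278
grip_force: 0.4
```

>>> step_arm --increments '[{"delta_pos":[0.1,0,0],"dr":[0,0,0],"fingers":0.4},{"delta_pos":[0.2,0,0],"dr":[0,0,0],"fingers":0.4},{"delta_pos":[0.3,0,0],"dr":[0,0,0],"fingers":0.4},{"delta_pos":[0.4,0,0],"dr":[0,0,0],"fingers":0.4},{"delta_pos":[0.4,0,0],"dr":[0,0,0],"fingers":0.4}]'

```text
time: 15.98
tool_pos: [0.6481, 0.1476, 0.0247]
tool_rot: [3.142, -0.0, -0.098]
contact_force: [0.2, 0.2, 0.8]
opening: 0.0275
grip_force: 0.1
```

>>> step_arm --increments '[{"delta_pos":[0.1,0,0],"dr":[0,0,0],"fingers":0.4},{"delta_pos":[0.2,0,0],"dr":[0,0,0],"fingers":0.4},{"delta_pos":[0.3,0,0],"dr":[0,0,0],"fingers":0.4},{"delta_pos":[0.3,0,0],"dr":[0,0,0],"fingers":0.4},{"delta_pos":[0.3,0,0],"dr":[0,0,0],"fingers":0.4}]'

```text
time: 16.6
tool_pos: [0.6511, 0.1474, 0.0247]
tool_rot: [3.142, -0.0, -0.098]
contact_force: [0.1, 0.7, 0.2]
opening: 0.0272
grip_force: 0.0
```

>>> step_arm --increments '[{"delta_pos":[0.1,0,0],"dr":[0,0,0],"fingers":0.4},{"delta_pos":[0.1,0,0],"dr":[0,0,0],"fingers":0.4},{"delta_pos":[0.2,0,0],"dr":[0,0,0],"fingers":0.4},{"delta_pos":[0.2,0,0],"dr":[0,0,0],"fingers":0.4},{"delta_pos":[0.2,0,0],"dr":[0,0,0],"fingers":0.4}]'

```text
time: 17.23
tool_pos: [0.653, 0.1472, 0.0247]
tool_rot: [3.142, -0.0, -0.098]
contact_force: [0.5, -0.0, 0.9]
opening: 0.0272
grip_force: 0.1
```

>>> step_arm --increments '[{"delta_pos":[0.1,0,0],"dr":[0,0,0],"fingers":0.4},{"delta_pos":[0.1,0,0],"dr":[0,0,0],"fingers":0.4},{"delta_pos":[0.2,0,0],"dr":[0,0,0],"fingers":0.4},{"delta_pos":[0.2,0,0],"dr":[0,0,0],"fingers":0.4},{"delta_pos":[0.2,0,0],"dr":[0,0,0],"fingers":0.4}]'

```text
time: 17.85
tool_pos: [0.6541, 0.1471, 0.0246]
tool_rot: [3.141, 0.002, -0.097]
contact_force: [-5.4, 0.3, 3.7]
opening: 0.0279
grip_force: 2.4
```

The bottle is seated. I'll back off and verify.

>>> step_arm --increments '[{"delta_pos":[-1,0,0],"dr":[0,0,0],"fingers":0.4},{"delta_pos":[-4,0,0],"dr":[0,0,0],"fingers":0.4},{"delta_pos":[-8,0,0],"dr":[0,0,0],"fingers":0.4},{"delta_pos":[-12,0,-3],"dr":[0,0,0],"fingers":0.4},{"delta_pos":[-16,0,-7],"dr":[0,0,0],"fingers":0.4}]'

```text
time: 18.48
tool_pos: [0.4939, 0.1625, 0.0947]
tool_rot: [3.141, 0.001, -0.098]
contact_force: [0.4, 0.9, 0.3]
opening: 0.0275
grip_force: 0.0
```

>>> step_arm --increments '[{"delta_pos":[-2,0,-3],"dr":[0,0,0],"fingers":0.4},{"delta_pos":[-4,0,-6],"dr":[0,0,0],"fingers":0.4},{"delta_pos":[-4,0,-6],"dr":[0,0,0],"fingers":0.4},{"delta_pos":[-4,0,-6],"dr":[0,0,0],"fingers":0.4},{"delta_pos":[-4,0,-6],"dr":[0,0,0],"fingers":0.4}]'

```text
time: 19.1
tool_pos: [0.4559, 0.1663, 0.1535]
tool_rot: [3.141, 0.002, -0.098]
contact_force: [-0.1, 0.1, 0.0]
opening: 0.0275
grip_force: 0.0
```

Run:
```python
from h import *
im=viewer.read_camera("scene");cv2.imwrite("pics/s5.png",cv2.resize(im[140:340,130:500,::-1],None,fx=2.1,fy=2.1,interpolation=cv2.INTER_CUBIC))
im=viewer.read_camera("top")
for b in blobs(im,vmin=107): print(np.round(b[0][0],1),round(b[0][1],1),b[1],ray("top",b[0][0],.058),ray("top",b[0][0],.082))
```

```text
[337. 255.] 92.1 995.5 [ 0.3932 -0.0493] [ 0.3947 -0.0477]
[188.  161.7] 20.9 266.5 [0.6134 0.2871] [0.6094 0.2804]
[416.7 148.4] 12.2 412.0 [ 0.6345 -0.2414] [ 0.63   -0.2351]
[382.2 144.4] 12.1 409.5 [ 0.6453 -0.1612] [ 0.6405 -0.1569]
[348.9 142.3] 12.1 408.0 [ 0.6517 -0.0838] [ 0.6468 -0.0814]
[457. 194.] 66.1 2643.0 [ 0.5261 -0.3303] [ 0.5243 -0.3218]
[276.5 131.1] 7.8 152.5 [0.6811 0.0834] [0.6755 0.0817]
[384. 128.] 13.3 121.5 [ 0.684  -0.1668] [ 0.6783 -0.1623]
[248.7 128.8] 7.5 148.0 [0.6876 0.1475] [0.6819 0.1443]
[218.5 127.1] 7.7 152.5 [0.6928 0.2172] [0.6869 0.2123]
[250.4 116. ] 13.6 131.0 [0.7177 0.1433] [0.7112 0.1402]
[250.2 144.5] 96.9 3726.5 [0.6507 0.1445] [0.6458 0.1414]
```

View pics/s5.png

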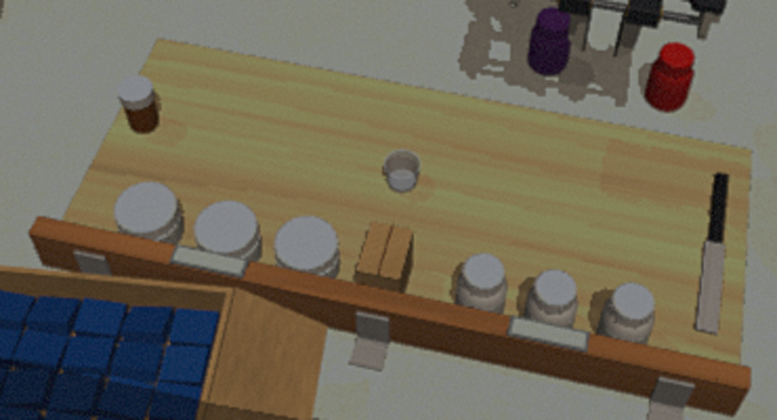

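The jar at (227,230) and the bottle at (552,298) stand in line with their rows, centred under their tickets, and everything else looks unmoved. I'll hand the job in.

```bash
python3 -c "
from cell import robot
print(robot.hand_in())"
```

```text
the job is handed in; nothing more can be done
None
```

I pushed the stray jar and the stray bottle up against the backstop, each in the middle of its empty place; the last pictures show both upright and nothing else moved, and I handed the job in at about 19 s (no verdict came back).

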